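Gauge the biscuit press with a sprung-foot height gauge

ROBOT

A 6-joint arm with a two-finger parallel gripper is mounted at the origin on the work surface. World frame = base frame: x ahead of the robot, y to its left, z up, the work surface at z = 0. Lengths are in m, angles in rad, forces in N, time in s.
With the tool pointing down it reaches from about 0.325 to 0.85 m from the base axis. Payload 4.4 kg.
Tool frame: the origin (TCP) lies midway between the tips of the shut fingers; the grasp point (between the pads) lies 19 mm behind it; z points along the fingers, y is the direction in which the jaws open and shut (so a half turn about z gives the same grasp; the last joint's range is limited). The gripper opens to 94 mm and grips with 3 to 60 N. Pads are 16 mm wide; open, the fingers measure 119 mm over their backs; the gripper's body (75 mm by 177 mm) begins 78 mm behind the grasp point.
Start: joints at [1.167, 0.207, 1.542, -0, 1.393, -0.15], TCP at [0.144, 0.557, 0.205] pointing down, gripper open.
Joint ranges: [-2.73, 2.73], [-0.86, 2.22], [0.23, 2.46], [-1.11, 4.25], [0.08, 2.63], [-2.82, 2.82]. Speed limits (rad/s): [2.79, 2.79, 3.14, 3.14, 3.14, 3.14].

INTERFACE

Orientations are given as a unit quaternion [x, y, z, w].
In Python, from rig import manip gives the robot as it stands. The module is installed in compiled form; this text tells all that it offers.
- The arm moves only by the tool play_rows, never from a script. Its argument "increments" is a list of rows, each a list of 5 numbers: the shift along the tool's x, y, z in m, then the turn about the tool's z in degrees, then the opening in per cent of the stroke, from 0 (shut) to 100 (fully open). A call has 1 to 10 rows; each row is the pose to reach, as a shift and turn from the pose measured when the call began, along the tool's axes at that moment; what a row does not reach only later rows make up. A row lasts 1/10 s, in which the tool goes at most 50 mm and 8.59 degrees, less where a joint would pass 70% of its speed; a pose out of reach is approached as far as the arm can. A call with a gripper value outside its range is refused whole. The fingers move at their own pace and stop on an object; "squeeze" is the grip in N (left out, the last holds). Time passes only in rows, so rows that repeat a pose let the fingers close. It gives the time, the measured TCP pose, the force and the opening at its end, in the units of the state.
- manip.state(): the state, without advancing time (a new reading comes with each control period).
- manip.camera(name): name is "side" or "top"; returns a dict with "image" (384x512x3 uint8, red, green, blue), "range_z" (384x512 float32, m along the optical axis (not along the pixel's ray), 0 where there is no reading), "camera_matrix" (3x3 intrinsics, pixels), "k1" (the pictures are not rectified: a ray, as slopes to the right and down, at radius r is drawn at 1 + k1 r^2 times it, then the intrinsics apply), "xyz" and "orientation" of the camera in the world. Camera axes: x right, y up, looking along -z (the intrinsics and any distortion apply to the point x, -y, -z); pixel columns grow to the right and rows downward; lengths in m; the calibration is good to about 2 mm. A picture is of the moment at which its call begins.
- manip.sign_off(): hands the job in, once; it reports no verdict.
The state is a dict: "t": time; "joint_pos": joint angles; "dq": joint speeds; "effort": joint torques, N m; "tool_pos": TCP position; "tcp_rot": TCP orientation; "wrist_force": force on the tool from outside, world axes, zero at the start; "moment": the same for the moment, N m; "gripper_width": opening from 0.0 (shut) to 1.0 (fully open).
Only numpy, scipy, OpenCV 4.12 (cv2) and the standard library are available. Lean on these libraries where they do the work, as an engineer would, in place of code of your own. Each camera call takes 0.05 s, during which the arm holds its last target. There are 200 camera calls.

TASK

Slide the wooden biscuit press along the sideboard, flat on the wood, until it sits snugly in the corner of the height gauge's fence with its ram under the gauge's foot. Then gently push the gauge's knob down until the foot rests on the ram with its spring pressed in about half way, never to its stop, and leave the gauge standing like that. Do not disturb the tureen, the candy box or the cake lifter.

Things in the scene. Friction and masses are not known exactly. Their poses are not given: they have to be found in the camera images.
- gauge: Fixed metal height gauge; its place and yaw (+-0.22 rad) vary. Origin on the work surface straight below the foot's axis, z up. Behind the fence rail a base plate 16 mm high (x 52 to 152, y -53 to 53 mm) carries a column at x = 117 mm, 228 mm high; an arm 22 mm wide reaches from the slide on the column to the foot's axis
- gauge_rail (a point): Point (38, 74, 22) mm in the gauge's frame, on the top edge of the fence rail's face. The rail runs along gauge y from -53 to +200 mm, 22 mm high, 14 mm thick, on the side away from the robot; its face is the gauge plane x = +38 mm
- gauge_stop (a point): Point (0, -38, 22) mm in the gauge's frame, on the top edge of the fence's end stop. The stop runs along gauge x from -38 to +52 mm, 22 mm high, 15 mm thick; its face is the gauge plane y = -38 mm. The corner of rail and stop is open towards gauge -x and +y; its floor is the bare work surface
- gauge_slide (a joint): Vertical slide on the column, carrying arm, knob and foot: 0 = fully up, value = metres lowered, at most 0.085; starts at 0 to 0.025. Friction (6 N) holds it where it is left: about 2.5 N of push on the knob lowers it slowly, about 10 N of pull raises it. The foot's underside is at height 125 mm minus slide value plus foot value
- gauge_foot (a joint): Sprung foot on the slide: 0 = hanging fully out, value = metres pushed in (upwards) against its spring, stop at 0.008. Spring 0.7 N per mm, so half way is 4 mm and 2.8 N
- gauge_knob (a point): Centre of the flat top of the gauge's black knob, a disc 40 mm across and 12 mm thick, on the foot's axis, 102 mm above the underside of the hanging foot; at height 227 mm when the slide is at 0; moves down with the slide
- gauge_foot_tip (a point): Centre of the underside of the foot, a steel disc 20 mm across on a thin rod
- press: Loose wooden biscuit press, about 0.45 kg: a bar 76 mm wide (its x -38 to 38 mm), 150 mm long (its y -38 to +112 mm), 40 mm high, with a round ram near one end. Origin on the underside below the ram's axis, z up. Snug in the fence's corner, its origin and axes coincide with the gauge's. It starts 40 to 65 mm to the -x side and 50 to 110 mm to the +y side of there, turned up to 0.2 rad
- press_ram_foot (a point): Where the ram's axis leaves the top of the press's bar (40 mm above its underside). The ram is a flat-topped wooden cylinder 48 mm across, stuck fast; its top stands 52 to 82 mm above the press's underside, different each time and not reported
- tureen: Covered white ceramic tureen, 206 mm across plus two ear handles (262 mm along its x), 172 mm high; origin at the centre of its underside. Leave alone
- candy_box: Clear acrylic candy box with its hinged lid shut, 140 x 94 x 75 mm; origin at the centre of its underside. Leave alone
- cake_lifter: Stainless cake lifter lying flat, 295 mm long along its x (handle from x = -120 to 0, blade from 40 to 175 mm), 50 mm wide, 18 mm high; origin at the underside, at the front end of the handle. Leave alone
There are look-alikes about, which are no part of the job. Leave any blue or yellow look-alike of the press alone.

How it is judged:
By the outcome, as a careful person would: the job done as asked, in the order asked, and still so for the second after the job is handed in, with the robot touching nothing.
It also fails if it takes over 67 s, if anything falls off the work surface, if the arm or the gripper's body presses on something with over 40 N, if the wrist force passes 120 N, or if a joint passes its speed limit or range.

## Working session

There is one attempt and no reset: what is moved stays moved. The work goes in short steps, Python scripts to look and compute and a tool call to move; the robot and the scene stay as the last step left them, time stands still between calls to the robot, and variables do not carry over. Pictures are saved under pics/ and viewed, about 8 in all and at most 12, crops included, and the job is handed in when it is done.

Besides the shell and the picture viewer there is one more tool, called as name(argument=value, ...), one argument or row to a line, values as JSON. play_rows: Moves the arm, as the interface text tells. Its arguments: {"type":"object","properties":{"increments":{"type":"array","items":{"type":"array","items":{"type":"number"}}},"squeeze":{"type":"number"}},"required":["increments"]}

```bash
mkdir -p pics
cat > h.py <<'E'
import numpy as np, cv2
from scipy.spatial.transform import Rotation as R
from rig import manip
def cloud(c):
    # world points per pixel from range image
    h,w=c["range_z"].shape
    u,v=np.meshgrid(np.arange(w,dtype=float),np.arange(h,dtype=float))
    s=slopes(c,u,v); d=c["range_z"]
    p=np.stack([s[...,0]*d,-s[...,1]*d,-d],-1)
    return p@R.from_quat(c["orientation"]).as_matrix().T+np.array(c["xyz"])
def slopes(c,u,v):
    K=np.array(c["camera_matrix"]); x=(u-K[0,2])/K[0,0]; y=(v-K[1,2])/K[1,1]
    a,b=x.copy(),y.copy()
    for _ in range(20):
        f=1+c["k1"]*(a*a+b*b); a,b=x/f,y/f
    return np.stack([a,b],-1)
def onplane(c,u,v,z):
    s=slopes(c,np.array(u,float),np.array(v,float))
    d=np.concatenate([s[...,:1],-s[...,1:],-np.ones_like(s[...,:1])],-1)@R.from_quat(c["orientation"]).as_matrix().T
    o=np.array(c["xyz"]); return o+d*((z-o[2])/d[...,2:])
def snap(name,f):
    c=manip.camera(name); np.save(f"pics/{f}.npy",c,allow_pickle=True)
    cv2.imwrite(f"pics/{f}.png",c["image"][...,::-1]); return c
def load(f): return np.load(f"pics/{f}.npy",allow_pickle=True).item()
E
python3 - <<'E'
from h import *
for n in ("side","top"):
    c=snap(n,n+"0"); print(n,c["xyz"],c["orientation"],c["k1"],c["camera_matrix"])
print(manip.state())
a=cv2.imread("pics/side0.png");b=cv2.imread("pics/top0.png")
E
```

```text
side [ 0.08238432 -0.60653308  1.1103996 ] [ 0.31915727 -0.09552076 -0.28396621  0.89909822] 0.05613975429444087 [[434.92873636   0.         258.54349707]
 [  0.         434.92873636 195.04813117]
 [  0.           0.           1.        ]]
top [0.40150487 0.03805027 1.07956657] [-0.03857691  0.0603511   0.70956912 -0.70098589] -0.023997515444571103 [[357.74554856   0.         251.74327078]
 [  0.         357.74554856 190.80116712]
 [  0.           0.           1.        ]]
{'t': 0.1, 'joint_pos': array([ 1.16648368e+00,  2.07353675e-01,  1.54281159e+00, -4.56954732e-05,
        1.39350104e+00, -1.50536382e-01]), 'dq': array([ 3.14936930e-05, -2.01345923e-03, -1.46514755e-03,  3.81190119e-04,
        9.21401540e-04,  5.24132775e-05]), 'effort': array([ 1.83630200e-04, -3.71860313e+01, -2.82294703e+01,  7.01732794e-02,
        3.11734329e-02, -3.87757666e-05]), 'tool_pos': array([0.14411308, 0.55588607, 0.20439597]), 'tcp_rot': array([ 1.26543820e-01,  9.91960476e-01, -1.00334002e-03, -2.62339740e-04]), 'wrist_force': array([-0.3268972 , -0.13312111,  0.05629556]), 'moment': array([0.00237839, 0.05315966, 0.02630858]), 'gripper_width': 1.0004599188687266}
```

View pics/side0.png

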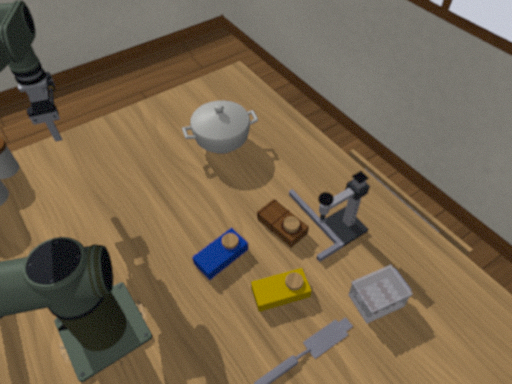

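View pics/top0.png

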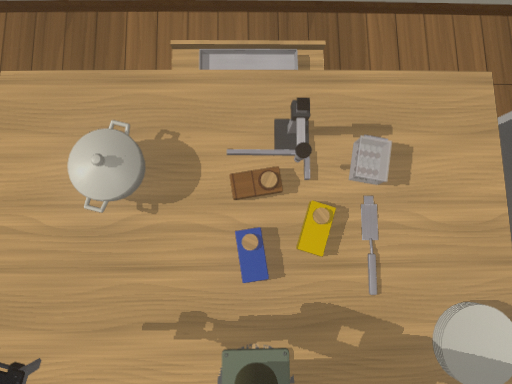

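The side view shows the brown press at about (283,222), the gauge rail from (290,192) to (335,240) and the knob at (326,199). The top view has the press at (257,183), its ram at (269,180), the rail from (228,152) to (298,153), the stop at (307,170) and the knob at (303,150). Next I'll measure these.

Run:
```python
from h import *
c=load("top0"); P=cloud(c); s=load("side0"); Q=cloud(s)
hsv=cv2.cvtColor(c["image"],cv2.COLOR_RGB2HSV)
np.set_printoptions(precision=4,suppress=True)
print("table z",np.median(P[220:300,100:200,2]), np.median(Q[200:300,130:180,2]),np.std(P[220:300,100:200,2]))
for p in [(240,183),(257,184),(269,180),(265,152),(240,152),(307,170),(303,150),(303,125),(303,103)]:
    u,v=p; print(p,hsv[v,u],np.median(P[v-1:v+2,u-1:u+2].reshape(-1,3),axis=0))
for p in [(272,212),(289,223),(310,213),(328,252),(326,199)]:
    u,v=p; print('s',p,np.median(Q[v-1:v+2,u-1:u+2].reshape(-1,3),axis=0))
# rows through rail and press, heights
print(P[146:160,250,2]); print(P[165:205,250,2]); print(P[170,298:318,2])
hh=[cv2.resize(x[...,::-1],None,fx=4,fy=4,interpolation=cv2.INTER_CUBIC) for x in (c["image"][90:210,220:320],s["image"][160:270,250:350])]
hh=[cv2.resize(x,(400,450)) for x in hh]; cv2.imwrite("pics/z0.png",np.hstack(hh))
```

```text
table z 0.0006245779409213004 0.0016438141867529676 0.07421306435258497
(240, 183) [ 15 152 131] [0.5714 0.0391 0.041 ]
(257, 184) [ 15 147 128] [ 0.5676 -0.0108  0.041 ]
(269, 180) [ 17 117 176] [ 0.5766 -0.0452  0.0574]
(265, 152) [176  12 146] [ 0.6685 -0.0375  0.0231]
(240, 152) [175  11 143] [0.6692 0.0382 0.0231]
(307, 170) [170  11 142] [ 0.6124 -0.164   0.0217]
(303, 150) [19 68 60] [ 0.6235 -0.118   0.2199]
(303, 125) [ 10  14 165] [ 0.6986 -0.1265  0.1867]
(303, 103) [14 66 58] [ 0.7418 -0.1208  0.2283]
s (272, 212) [0.5621 0.029  0.0406]
s (289, 223) [ 0.5727 -0.0425  0.0597]
s (310, 213) [ 0.6642 -0.0302  0.0228]
s (328, 252) [ 0.6195 -0.1697  0.0212]
s (326, 199) [ 0.622  -0.1242  0.2202]
[-0.0012  0.0011  0.0002  0.024   0.0234  0.022   0.0225  0.0235  0.012
 -0.0014  0.007   0.0024  0.0054  0.0019]
[-0.0014  1.0796  0.0031  0.0033  0.0015  0.0388  0.0407  0.041   0.0425
  0.0399  0.0409  0.0386  0.0404  0.0434  0.0379  0.0395  0.0414  0.0428
  0.0423  0.037   0.0392  0.0389  0.0415  0.04    0.0452  0.0411  0.0368
  0.0367  0.0392  0.041   0.0385  0.0253  0.0012  0.001  -0.0011  0.0028
 -0.003   0.0017  0.0026 -0.001 ]
[-0.0014 -0.0018  0.005  -0.0027  0.0059  0.0032  0.0134  0.0185  0.022
  0.0217  0.0196  0.0248 -0.0018 -0.0009 -0.0015 -0.0013  0.0017  0.0006
 -0.0024  0.0014]
```

View pics/z0.png

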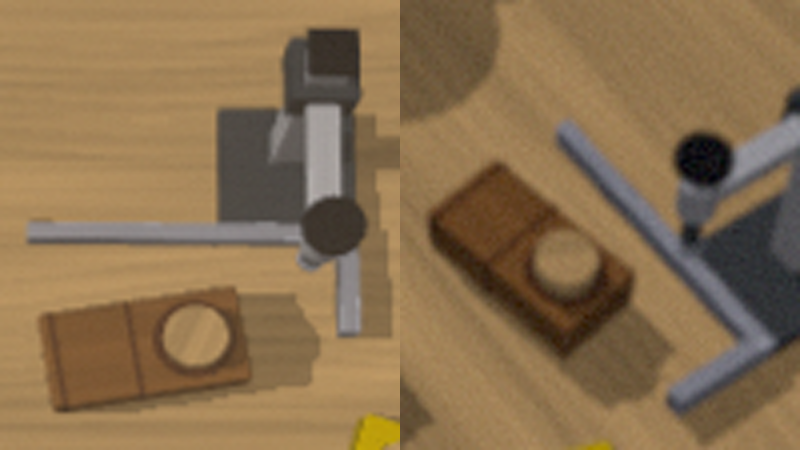

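```bash
cat > m.py <<'E'
from h import *
np.set_printoptions(precision=4,suppress=True)
def gauge(c,P,win):
    z=P[...,2]; m=(np.abs(z-.022)<.006)
    hsv=cv2.cvtColor(c["image"],cv2.COLOR_RGB2HSV); m&=(hsv[...,1]<40)&(hsv[...,2]>110)
    k=np.zeros_like(m); k[win]=1; m&=k; 
    n,l,st,_=cv2.connectedComponentsWithStats(m.astype(np.uint8)); 
    vv,uu=np.nonzero(m); X=onplane(c,uu,vv,.022)[:,:2]; return X
def press(c,P,win):
    z=P[...,2]; hsv=cv2.cvtColor(c["image"],cv2.COLOR_RGB2HSV)
    k=np.zeros(z.shape,bool); k[win]=1
    m=(z>.032)&(z<.09)&k&(hsv[...,0]<25)&(hsv[...,1]>90)
    mb=m&(z<.049)
    vv,uu=np.nonzero(m&(z<.049)); X=onplane(c,uu,vv,.04)[:,:2]
    r=m&(z>.052); vr,ur=np.nonzero(r); zr=np.median(z[r]); Y=onplane(c,ur,vr,zr)
    return X,Y,zr
E
python3 - <<'E'
from m import *
for f,wg,wp in (("top0",np.s_[140:185,222:315],np.s_[160:205,225:290]),("side0",np.s_[185:262,285:350],np.s_[195:250,252:312])):
    c=load(f);P=cloud(c)
    G=gauge(c,P,wg)
    rail=G[(G[:,0]>.645)&(G[:,1]<.1)]; 
    for _ in range(3):
        a=np.polyfit(rail[:,1],rail[:,0],1); res=rail[:,0]-np.polyval(a,rail[:,1]); rail=rail[np.abs(res)<.009]
    yaw=-np.arctan(a[0]); print(f,"rail",len(rail),a,"yaw",yaw,"width",np.percentile(res,[2,98]), "y range",rail[:,1].min(),rail[:,1].max())
    st=G[(G[:,0]<np.polyval(a,G[:,1])-.015)&(G[:,1]<-.1)]
    b=np.polyfit(st[:,0],st[:,1],1); print(" stop",len(st),b,np.percentile(st[:,1]-np.polyval(b,st[:,0]),[3,97]),st[:,0].min(),st[:,0].max())
    # gauge frame rotation, face lines use centres: rail centre x=45, stop centre y=-45.5
    Rm=np.array([[np.cos(yaw),-np.sin(yaw)],[np.sin(yaw),np.cos(yaw)]])
    ex,ey=Rm.T
    cr=np.mean(rail,0)@ex-.045; cs=np.mean(st,0)@ey+.0455
    print(" gauge origin",cr*ex+cs*ey)
    X,Y,zr=press(c,P,wp)
    r=cv2.minAreaRect(X.astype(np.float32)); print(" press rect",r,"ram top",zr,Y.mean(0),len(Y))
    print(cv2.minEnclosingCircle(Y[:,:2].astype(np.float32)))
    vv,uu=np.nonzero((P[...,2]>.205)&(np.linalg.norm(P[...,:2]-[.622,-.121],axis=-1)<.025)&(c["image"].sum(-1)<150))
    K=P[vv,uu]; zk=np.median(K[:,2]); print(" knob",zk,onplane(c,uu,vv,zk).mean(0),len(K))
E
```

```text
top0 rail 280 [0.0104 0.6712] yaw -0.010368022630506858 width [-0.0053  0.0072] y range -0.12635141811135947 0.07760003066856361
 stop 109 [-0.0326 -0.1439] [-0.0063  0.006 ] 0.5876946163789065 0.6526218063346423
 gauge origin [ 0.625  -0.1186]
 press rect ((0.5744012594223022, -0.006746239960193634), (0.07645472884178162, 0.1495058685541153), 8.926713943481445) ram top 0.057875100176299155 [ 0.5805 -0.0434  0.0579] 209
((0.5799732208251953, -0.04341747239232063), 0.024197744205594063)
 knob 0.219906852053397 [ 0.6184 -0.122   0.2199] 3
side0 rail 245 [0.021  0.6714] yaw -0.02096004906270911 width [-0.0066  0.006 ] y range -0.17354000387363755 0.07726644190539644
 stop 88 [-0.0202 -0.1522] [-0.0061  0.0061] 0.5868106258329358 0.6516807451721255
 gauge origin [ 0.6239 -0.1193]
 press rect ((0.569997251033783, -0.01157284528017044), (0.08022487908601761, 0.15202026069164276), 8.66287612915039) ram top 0.05815512576366877 [ 0.5767 -0.0477  0.0582] 185
((0.5766986012458801, -0.04867008700966835), 0.026050904765725136)
 knob 0.2206986657155502 [ 0.6215 -0.1226  0.2207] 134
```

```bash
cat > go.py <<'E'
from m import *
def rel(x,y,z,ang=None):
    # print shift in tool axes & turn (deg about tool z) to bring TCP to x,y,z, with tool-y axis at world angle ang (deg)
    s=manip.state(); T=R.from_quat(s["tcp_rot"]); d=T.inv().apply(np.array([x,y,z])-s["tool_pos"])
    yv=T.apply([0,1,0]); a=np.degrees(np.arctan2(yv[1],yv[0]))
    print("t",s["t"],"tcp",s["tool_pos"],"angle",a,"F",s["wrist_force"],"w",s["gripper_width"])
    print("shift mm",d*1000,"turn",None if ang is None else (a-ang+180)%360-180)
E
python3 -c "
from go import *
rel(.566,.0335,.12,8.9)"
```

```text
t 0.1 tcp [0.1441 0.5559 0.2044] angle 75.46017150585607 F [-0.3269 -0.1331  0.0563] w 1.0004599188687266
shift mm [-539.5445 -399.5654   85.0742] turn 66.56017150585606
```

play_rows(
  increments=[
    [-0.038,-0.028,0,5,100],
    [-0.076,-0.056,0,10,100],
    [-0.114,-0.084,0,15,100],
    [-0.152,-0.112,0,20,100],
    [-0.19,-0.14,0,25,100],
    [-0.228,-0.168,0,30,100],
    [-0.266,-0.196,0,35,100],
    [-0.304,-0.224,0,40,100],
    [-0.342,-0.252,0,45,100],
    [-0.38,-0.28,0,50,100],
  ],
  squeeze=15,
)

```text
t: 1.1
tool_pos: [0.4422, 0.1877, 0.2046]
tcp_rot: [0.536, 0.845, -0.001, -0.0]
wrist_force: [0.1, -0.1, -0.0]
gripper_width: 1.003
```

```bash
python3 -c "
from go import *
rel(.566,.0335,.12,8.9)"
```

```text
t 1.1 tcp [0.4422 0.1877 0.2046] angle 25.243623525781505 F [ 0.0754 -0.1326 -0.0339] w 1.0027513171340225
shift mm [-192.1859   46.3786   84.7256] turn 16.34362352578151
```

play_rows(
  increments=[
    [-0.038,0.009,0.0,4,100],
    [-0.076,0.018,0.015,8,100],
    [-0.115,0.028,0.03,12,100],
    [-0.15,0.037,0.05,16.3,100],
    [-0.18,0.044,0.07,16.3,100],
    [-0.192,0.0464,0.085,16.3,100],
    [-0.192,0.0464,0.085,16.3,100],
    [-0.192,0.0464,0.085,16.3,100],
  ],
)

```text
t: 1.9
tool_pos: [0.5652, 0.0339, 0.1192]
tcp_rot: [0.65, 0.76, -0.001, -0.001]
wrist_force: [0.0, 0.1, -0.2]
gripper_width: 1.0
```

```bash
python3 -c "
from go import *
rel(.566,.0335,.026,8.9)
a=snap('side','s1');b=snap('top','t1')
hh=[a['image'][150:270,230:360],b['image'][90:210,200:330]]
cv2.imwrite('pics/z1.png',np.hstack([cv2.resize(x[...,::-1],(400,370),interpolation=cv2.INTER_CUBIC) for x in hh]))"
```

```text
t 1.9 tcp [0.5652 0.0339 0.1192] angle 8.917341750259741 F [ 0.0036  0.0872 -0.2339] w 1.0004515202368545
shift mm [-0.4886  1.0618 93.1865] turn 0.017341750259731725
```

View pics/z1.png

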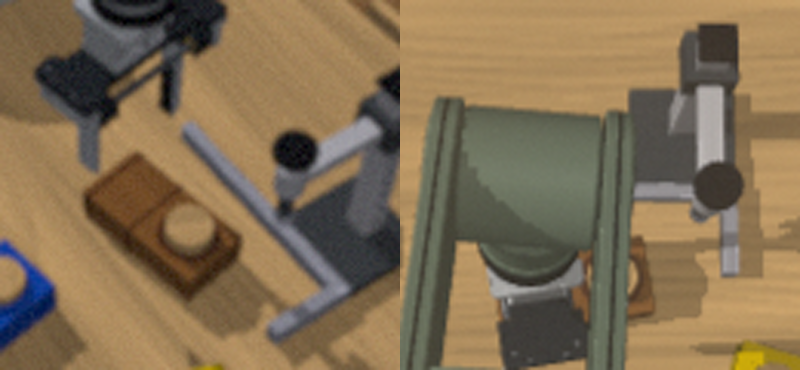

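The side view shows the fingers hanging on both sides of the press's far end. I'll descend next, keeping the tips above the rail height.

play_rows(
  increments=[
    [0,0.001,0.03,0,100],
    [0,0.001,0.06,0,100],
    [0,0.001,0.08,0,100],
    [0,0.001,0.092,0,100],
    [0,0.001,0.092,0,100],
    [0,0.001,0.092,0,100],
  ],
)

```text
t: 2.6
tool_pos: [0.5678, 0.0349, 0.0298]
tcp_rot: [0.649, 0.761, -0.0, 0.001]
wrist_force: [-0.4, 0.2, 1.1]
gripper_width: 1.0
```

```bash
python3 -c "
from go import *
rel(.566,.0335,.026,8.9)
P=cloud(load('t1')); print(P[130:170:10,225:262:6,2])"
```

```text
t 2.6 tcp [0.5678 0.0349 0.0298] angle 9.036482992615685 F [-0.4088  0.1524  1.117 ] w 0.9997537626762377
shift mm [-1.1003 -2.028   3.8375] turn 0.13648299261569719
[[0.4977 0.4962 0.496  0.4937 0.4946 0.4943 0.4935]
 [0.5009 0.5017 0.5015 0.5015 0.5033 0.5022 0.5011]
 [0.4997 0.4965 0.4987 0.498  0.5001 0.4997 0.5006]
 [0.4856 0.4872 0.4896 0.4903 0.4903 0.4912 0.491 ]]
```

play_rows(
  increments=[
    [0,0,0.003,0,100],
    [0,0,0.003,0,80],
    [0,0,0.003,0,70],
    [0,0,0.003,0,70],
    [0,0,0.003,0,70],
    [0,0,0.003,0,70],
    [0,0,0.003,0,70],
    [0,0,0.003,0,70],
  ],
  squeeze=12,
)

```text
t: 3.4
tool_pos: [0.5682, 0.0348, 0.0275]
tcp_rot: [0.649, 0.761, 0.0, 0.002]
wrist_force: [-2.1, -0.1, 6.4]
gripper_width: 0.806
```

```bash
python3 -c "
from go import *
rel(.566,.0335,.027,8.9)
c=snap('side','s2');X,Y,z=press(c,cloud(c),np.s_[195:250,252:312]);print(cv2.minAreaRect(X.astype(np.float32)),Y.mean(0),z)"
```

```text
t 3.4 tcp [0.5682 0.0348 0.0275] angle 9.033132483420282 F [-2.0906 -0.1285  6.3553] w 0.8056595523720338
shift mm [-0.9697 -2.4002  0.4607] turn 0.13313248342026895
((0.5734429359436035, -0.013573184609413147), (0.08486161381006241, 0.149726003408432), 5.935969829559326) [ 0.5779 -0.043   0.0583] 0.058341751208488724
```

```bash
python3 -c "
from go import *
rel(.6139,-.0325,.0275,-.9)"
```

```text
t 3.45 tcp [0.5682 0.0348 0.0274] angle 9.031439875121062 F [-1.3432  0.937   5.9026] w 0.8033775984571963
shift mm [-73.6354  34.5793   0.1761] turn 9.931439875121072
```

play_rows(
  increments=[
    [-0.008,0.003,0,1.2,70],
    [-0.018,0.006,0,2.5,70],
    [-0.028,0.01,0,4,70],
    [-0.038,0.014,0,5.5,70],
    [-0.048,0.019,0,7,70],
    [-0.058,0.025,0,8.5,70],
    [-0.067,0.03,0,9.9,70],
    [-0.073,0.034,0,9.9,70],
    [-0.0735,0.0345,0,9.9,70],
    [-0.0735,0.0345,0,9.9,70],
  ],
)

```text
t: 4.45
tool_pos: [0.6135, -0.0322, 0.0274]
tcp_rot: [0.713, 0.702, 0.0, 0.001]
wrist_force: [-1.4, 1.1, 3.5]
gripper_width: 0.806
```

```bash
python3 -c "
from go import *
rel(.6258,-.0405,.0275,-.9)
c=snap('side','s3');X,Y,z=press(c,cloud(c),np.s_[195:270,252:345]);print(cv2.minAreaRect(X.astype(np.float32)),Y.mean(0),z)
cv2.imwrite('pics/z3.png',cv2.resize(c['image'][150:270,240:370][...,::-1],(650,600),interpolation=cv2.INTER_CUBIC))"
```

```text
t 4.45 tcp [ 0.6135 -0.0322  0.0274] angle -0.8786862382120169 F [-1.3984  1.1385  3.4821] w 0.8056018827092066
shift mm [-8.1186 12.4253 -0.04  ] turn 0.0213137617879795
((0.603506863117218, -0.10467199981212616), (0.2146109640598297, 0.11585291475057602), 59.48451614379883) [ 0.6085 -0.1143  0.058 ] 0.05797027096533047
```

View pics/z3.png

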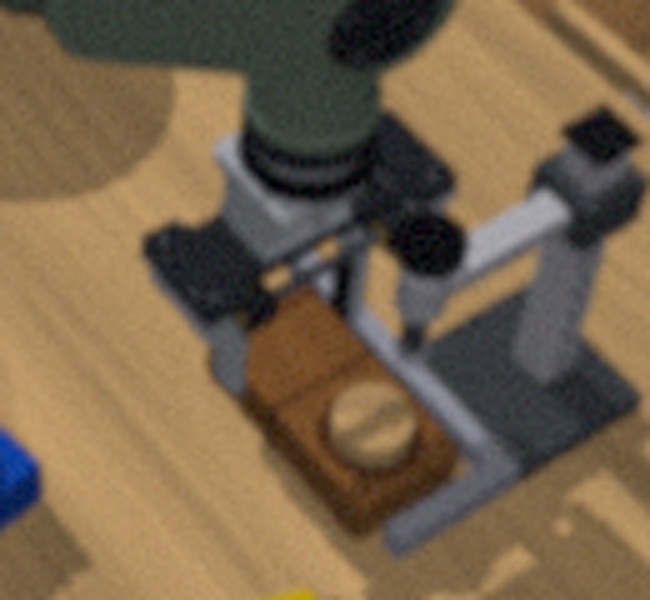

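The press is square to the fence, with gaps of roughly 10 mm to both rail and stop. I'll push it on to the rail slowly.

play_rows(
  increments=[
    [0,0.002,0,0,70],
    [0,0.005,0,0,70],
    [0,0.008,0,0,70],
    [0,0.01,0,0,70],
    [0,0.01,0,0,70],
    [0,0.01,0,0,70],
  ],
)

```text
t: 5.1
tool_pos: [0.6214, -0.0326, 0.0272]
tcp_rot: [0.712, 0.702, -0.002, -0.0]
wrist_force: [-4.9, -0.0, 6.7]
gripper_width: 0.806
```

play_rows(
  increments=[
    [0.002,0.001,0,0,70],
    [0.004,0.001,0,0,70],
    [0.006,0.002,0,0,70],
    [0.006,0.002,0,0,70],
    [0.006,0.002,0,0,70],
  ],
)

```text
t: 5.6
tool_pos: [0.6237, -0.027, 0.0273]
tcp_rot: [0.712, 0.702, -0.002, 0.0]
wrist_force: [-1.2, -4.9, 2.5]
gripper_width: 0.808
```

Tool x turns out to be world +y, so that last call backed the press off by 6 mm. I'll go the other way.

play_rows(
  increments=[
    [-0.003,0.001,0,0,70],
    [-0.006,0.002,0,0,70],
    [-0.008,0.003,0,0,70],
    [-0.01,0.003,0,0,70],
    [-0.01,0.003,0,0,70],
    [-0.01,0.003,0,0,70],
  ],
)

```text
t: 6.2
tool_pos: [0.6267, -0.0343, 0.0273]
tcp_rot: [0.713, 0.702, -0.0, -0.001]
wrist_force: [-0.6, 4.3, 3.5]
gripper_width: 0.806
```

play_rows(
  increments=[
    [-0.001,0.001,0,0,70],
    [-0.002,0.002,0,0,70],
    [-0.002,0.003,0,0,70],
    [-0.002,0.003,0,0,70],
  ],
)

```text
t: 6.6
tool_pos: [0.627, -0.0345, 0.027]
tcp_rot: [0.713, 0.702, -0.001, -0.005]
wrist_force: [-8.2, 3.3, 8.5]
gripper_width: 0.806
```

play_rows(
  increments=[
    [-0.003,0.001,0,0,70],
    [-0.006,0.001,0,0,70],
    [-0.008,0.001,0,0,70],
    [-0.01,0.001,0,0,70],
    [-0.01,0.001,0,0,70],
  ],
)

```text
t: 7.1
tool_pos: [0.627, -0.0398, 0.0269]
tcp_rot: [0.713, 0.701, 0.001, -0.008]
wrist_force: [-3.6, 10.0, 6.9]
gripper_width: 0.806
```

play_rows(
  increments=[
    [-0.002,0.001,0,0,70],
    [-0.004,0.001,0,0,70],
    [-0.005,0.001,0,0,70],
    [-0.005,0.001,0,0,70],
  ],
)

```text
t: 7.5
tool_pos: [0.627, -0.0399, 0.0268]
tcp_rot: [0.713, 0.701, 0.003, -0.012]
wrist_force: [-3.5, 11.1, 7.1]
gripper_width: 0.808
```

```bash
python3 -c "
from go import *
rel(.627,-.042,.0275,-.9)
c=snap('side','s4')
cv2.imwrite('pics/z4.png',cv2.resize(c['image'][180:270,270:360][...,::-1],(600,600),interpolation=cv2.INTER_CUBIC))"
```

```text
t 7.5 tcp [ 0.627  -0.0399  0.0268] angle -0.9576592494757136 F [-3.5353 11.0565  7.055 ] w 0.808417121587679
shift mm [-2.0976  0.0523 -0.7046] turn -0.05765924947570511
```

View pics/z4.png

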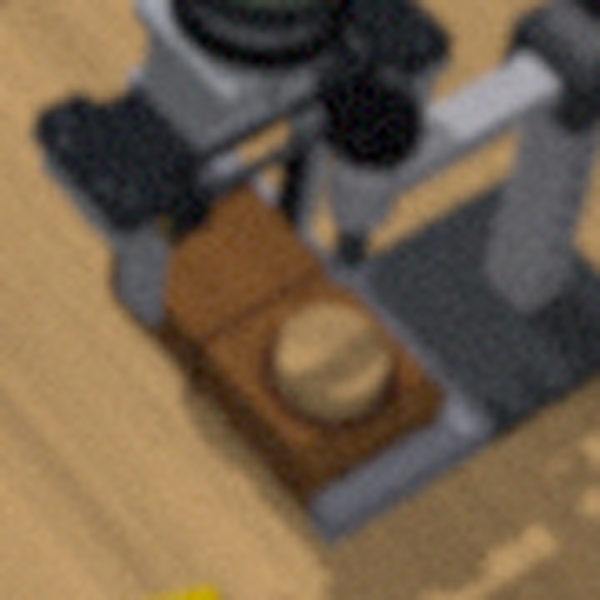

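The press looks snug against both rail and stop; the last push raised the force to 11 N with no motion. I'll relax, open and lift.

play_rows(
  increments=[
    [0,0,0,0,70],
    [0,0,0,0,85],
    [0,0,0,0,100],
    [0,0,0,0,100],
    [0,0,0,0,100],
    [0,0,0,0,100],
  ],
)

```text
t: 8.15
tool_pos: [0.627, -0.04, 0.0267]
tcp_rot: [0.713, 0.701, 0.003, -0.012]
wrist_force: [-0.3, 0.0, -0.2]
gripper_width: 0.998
```

play_rows(
  increments=[
    [0,0,-0.01,0,100],
    [0,0,-0.03,0,100],
    [0,0,-0.05,0,100],
    [0.02,0,-0.06,0,100],
    [0.05,-0.01,-0.06,0,70],
    [0.09,-0.02,-0.06,0,35],
    [0.12,-0.03,-0.06,0,0],
    [0.12,-0.03,-0.06,0,0],
    [0.12,-0.03,-0.06,0,0],
  ],
)

```text
t: 9.05
tool_pos: [0.6001, 0.0796, 0.0903]
tcp_rot: [0.712, 0.702, 0.003, -0.011]
wrist_force: [0.6, -0.4, 0.3]
gripper_width: 0.609
```

```bash
cat > chk.py <<'E'
from m import *
def chk(f,wg=np.s_[185:262,285:350],wp=np.s_[195:255,270:342]):
    c=snap('side',f);P=cloud(c)
    z=P[...,2];hsv=cv2.cvtColor(c["image"],cv2.COLOR_RGB2HSV)
    k=np.zeros(z.shape,bool);k[wp]=1
    ins=(np.abs(P[...,0]-.6)<.075)&(P[...,1]>-.17)&(P[...,1]<.02)
    mb=k&ins&(np.abs(z-.04)<.008)&(hsv[...,1]>110)&(hsv[...,0]<25)&(hsv[...,2]>40)
    vv,uu=np.nonzero(mb);X=onplane(c,uu,vv,.04)[:,:2].astype(np.float32)
    print("bar rect",cv2.minAreaRect(X),len(X))
    r=k&ins&(z>.052)&(z<.066)&(hsv[...,1]>60);vv,uu=np.nonzero(r);print("ram",np.median(z[r]),onplane(c,uu,vv,.058).mean(0),r.sum())
    G=gauge(c,P,wg); rail=G[(G[:,0]>.645)]; a=np.polyfit(rail[:,1],rail[:,0],1);print("rail",a)
    return c
E
python3 -c "
from chk import *
from go import rel
rel(.625,-.12,.24,-.9)
c=chk('s5')
cv2.imwrite('pics/z5.png',cv2.resize(c['image'][150:270,240:370][...,::-1],(650,600),interpolation=cv2.INTER_CUBIC))"
```

```text
t 9.05 tcp [0.6001 0.0796 0.0903] angle -0.872627757952675 F [ 0.6404 -0.3857  0.2659] w 0.6090631631478207
shift mm [-196.1273   26.2288 -153.9555] turn 0.027372242047334794
bar rect ((0.6201736330986023, -0.08552771061658859), (0.1519605666399002, 0.077338807284832), 89.3377685546875) 873
ram 0.05842569455031854 [ 0.6221 -0.1224  0.058 ] 191
rail [0.0012 0.6722]
```

View pics/z5.png

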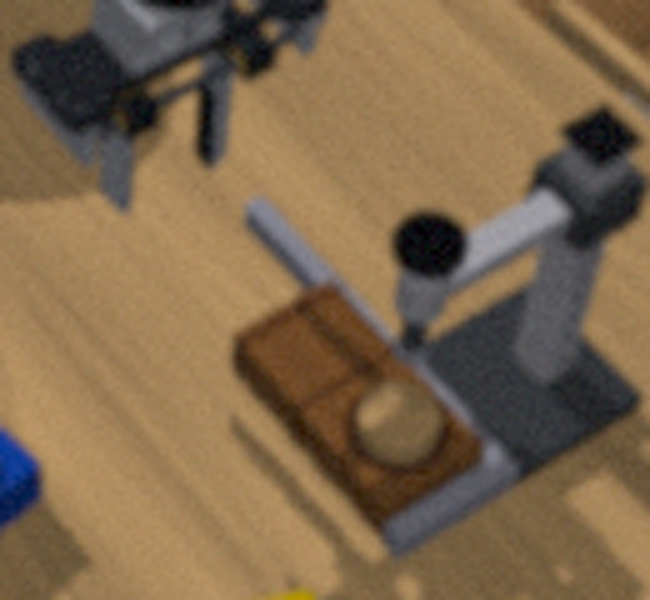

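The press sits flush with rail and stop, by eye and by yaw. I'll give it a gentle confirming nudge with shut fingers from its end and then from its side.

play_rows(
  increments=[
    [-0.01,0.005,0,0,0],
    [-0.03,0.012,0,0,0],
    [-0.05,0.014,0.01,0,0],
    [-0.05,0.014,0.03,0,0],
    [-0.05,0.014,0.05,0,0],
    [-0.05,0.014,0.065,0,0],
    [-0.05,0.014,0.065,0,0],
    [-0.06,0.014,0.065,0,0],
    [-0.07,0.014,0.065,0,0],
    [-0.07,0.014,0.065,0,0],
  ],
)

```text
t: 10.1
tool_pos: [0.6138, 0.008, 0.025]
tcp_rot: [0.714, 0.701, 0.004, -0.01]
wrist_force: [-0.1, -0.2, 0.2]
gripper_width: 0.008
```

play_rows(
  increments=[
    [-0.003,0,0,0,0],
    [-0.006,0,0,0,0],
    [-0.009,0,0,0,0],
    [-0.011,0,0,0,0],
    [-0.011,0,0,0,0],
  ],
)

```text
t: 10.6
tool_pos: [0.6145, 0.0022, 0.026]
tcp_rot: [0.714, 0.7, 0.008, -0.012]
wrist_force: [0.5, 13.2, 3.5]
gripper_width: 0.001
```

play_rows(
  increments=[
    [0.01,0,0,0,0],
    [0.01,0,-0.04,0,0],
    [0.01,-0.03,-0.04,0,0],
    [0.0,-0.06,-0.04,0,0],
    [-0.02,-0.065,-0.02,0,0],
    [-0.04,-0.065,0.0,0,0],
    [-0.052,-0.065,0.0,0,0],
    [-0.052,-0.06,0.0,0,0],
    [-0.052,-0.055,0.0,0,0],
    [-0.052,-0.055,0.0,0,0],
  ],
)

```text
t: 11.6
tool_pos: [0.5608, -0.0485, 0.0263]
tcp_rot: [0.713, 0.701, 0.009, -0.011]
wrist_force: [0.4, -0.7, 0.3]
gripper_width: 0.009
```

play_rows(
  increments=[
    [0,0.004,0,0,0],
    [0,0.008,0,0,0],
    [0,0.012,0,0,0],
    [0,0.016,0,0,0],
    [0,0.016,0,0,0],
  ],
)

```text
t: 12.1
tool_pos: [0.5765, -0.0486, 0.0261]
tcp_rot: [0.713, 0.701, 0.008, -0.011]
wrist_force: [-2.0, -0.2, 1.0]
gripper_width: 0.007
```

play_rows(
  increments=[
    [0,0.003,0,0,0],
    [0,0.006,0,0,0],
    [0,0.006,0,0,0],
  ],
)

```text
t: 12.4
tool_pos: [0.5764, -0.0482, 0.0252]
tcp_rot: [0.713, 0.701, 0.004, -0.017]
wrist_force: [-14.1, -0.8, 11.8]
gripper_width: 0.006
```

Both nudges met a firm stop. Backing off and going above the knob.

play_rows(
  increments=[
    [0,-0.01,0,0,0],
    [0,-0.02,-0.02,0,0],
    [0,-0.02,-0.065,0,0],
    [0,-0.02,-0.11,0,0],
    [0,-0.02,-0.155,0,0],
    [0,-0.02,-0.2,0,0],
    [0,-0.02,-0.235,0,0],
    [-0.01,0.0,-0.235,0,0],
    [-0.035,0.03,-0.235,0,0],
    [-0.035,0.03,-0.235,0,0],
  ],
)

```text
t: 13.4
tool_pos: [0.6124, -0.0932, 0.2576]
tcp_rot: [0.714, 0.7, 0.004, -0.016]
wrist_force: [-0.6, -0.1, -0.5]
gripper_width: 0.002
```

```bash
python3 -c "
from go import *
from chk import chk
rel(.6245,-.1195,.23,-.9)
c=chk('s6')
P=cloud(c);vv,uu=np.nonzero((P[...,2]>.205)&(P[...,2]<.23)&(np.linalg.norm(P[...,:2]-[.622,-.121],axis=-1)<.025)&(c['image'].sum(-1)<150))
print('knob',np.median(P[vv,uu],axis=0),len(vv))"
```

```text
t 13.4 tcp [ 0.6124 -0.0932  0.2576] angle -1.0893686080406846 F [-0.6305 -0.1337 -0.5217] w 0.0018711721045913707
shift mm [-26.8085  13.0636  26.615 ] turn -0.1893686080406951
bar rect ((0.6205534934997559, -0.08565091341733932), (0.1522676646709442, 0.07798418402671814), 88.8581771850586) 877
ram 0.058167147877075775 [ 0.6221 -0.1224  0.058 ] 189
rail [0.004  0.6719]
knob [ 0.6221 -0.123   0.2208] 128
```

play_rows(
  increments=[
    [-0.01,0.005,0,0,0],
    [-0.02,0.01,0,0,0],
    [-0.027,0.013,0.01,0,0],
    [-0.027,0.013,0.02,0,0],
    [-0.027,0.013,0.03,0,0],
    [-0.027,0.013,0.033,0,0],
    [-0.027,0.013,0.033,0,0],
  ],
)

```text
t: 14.15
tool_pos: [0.6219, -0.1173, 0.2221]
tcp_rot: [0.713, 0.7, 0.003, -0.018]
wrist_force: [-0.1, -0.9, 0.4]
gripper_width: 0.006
```

play_rows(
  increments=[
    [0,0,0.002,0,0],
    [0,0,0.004,0,0],
    [0,0,0.006,0,0],
    [0,0,0.008,0,0],
    [0,0,0.01,0,0],
    [0,0,0.012,0,0],
    [0,0,0.014,0,0],
    [0,0,0.016,0,0],
    [0,0,0.018,0,0],
    [0,0,0.02,0,0],
  ],
)

```text
t: 15.15
tool_pos: [0.6216, -0.1169, 0.202]
tcp_rot: [0.713, 0.7, 0.003, -0.018]
wrist_force: [1.4, -1.4, 2.0]
gripper_width: 0.01
```

```bash
python3 -c "
from go import *
rel(.6245,-.1195,.165,-.9)"
```

```text
t 15.15 tcp [ 0.6216 -0.1169  0.202 ] angle -1.0301621982724023 F [ 1.3517 -1.4474  1.9846] w 0.009831009115564773
shift mm [-3.6319  3.705  36.7947] turn -0.1301621982724157
```

The knob is moving down under about 2 N, as expected.

play_rows(
  increments=[
    [0,0,0.003,0,0],
    [0,0,0.006,0,0],
    [0,0,0.009,0,0],
    [0,0,0.012,0,0],
    [0,0,0.015,0,0],
    [0,0,0.018,0,0],
    [0,0,0.021,0,0],
    [0,0,0.024,0,0],
    [0,0,0.027,0,0],
    [0,0,0.03,0,0],
  ],
)

```text
t: 16.15
tool_pos: [0.6209, -0.1161, 0.1717]
tcp_rot: [0.713, 0.7, 0.003, -0.018]
wrist_force: [0.9, -1.8, 2.8]
gripper_width: 0.0
```

play_rows(
  increments=[
    [0,0,0.002,0,0],
    [0,0,0.004,0,0],
    [0,0,0.006,0,0],
    [0,0,0.007,0,0],
    [0,0,0.008,0,0],
    [0,0,0.008,0,0],
  ],
)

```text
t: 16.75
tool_pos: [0.6205, -0.1157, 0.1634]
tcp_rot: [0.713, 0.7, 0.003, -0.018]
wrist_force: [1.1, -0.4, 0.9]
gripper_width: 0.008
```

```bash
python3 -c "
from go import *
rel(.6245,-.1195,.16,-.9)
c=snap('side','s7');P=cloud(c)
vv,uu=np.nonzero((P[...,2]>.14)&(P[...,2]<.2)&(np.linalg.norm(P[...,:2]-[.622,-.121],axis=-1)<.027)&(c['image'].sum(-1)<150))
print('knob',np.median(P[vv,uu],axis=0),len(vv))
cv2.imwrite('pics/z7.png',cv2.resize(c['image'][170:270,270:370][...,::-1],(600,600),interpolation=cv2.INTER_CUBIC))"
```

```text
t 16.75 tcp [ 0.6205 -0.1157  0.1634] angle -1.0317739749487083 F [ 1.1004 -0.3764  0.9037] w 0.008274653887177132
shift mm [-3.841   4.1308  3.2309] turn -0.13177397494871457
knob [ 0.6179 -0.1295  0.1633] 63
```

View pics/z7.png

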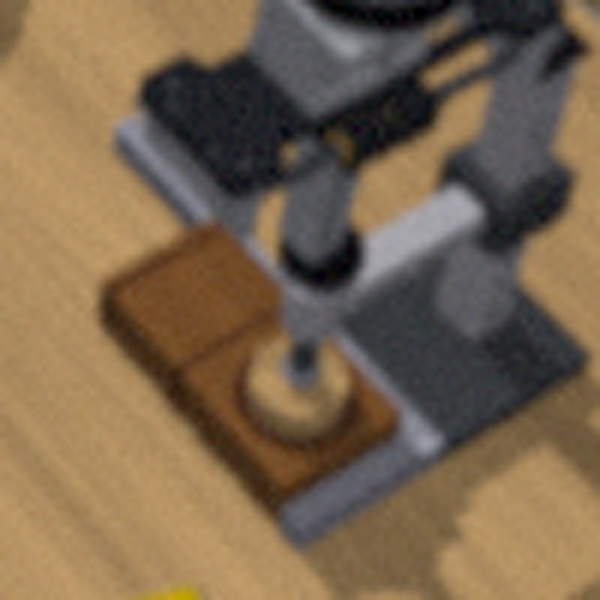

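The foot hangs just above the centre of the ram at about (302,375). I'll go on in 1 mm steps, watching the force for contact.

play_rows(
  increments=[
    [0,0,0.001,0,0],
    [0,0,0.002,0,0],
  ],
)

```text
t: 17.0
tool_pos: [0.6205, -0.1156, 0.1615]
tcp_rot: [0.713, 0.7, 0.003, -0.018]
wrist_force: [0.7, -0.6, 2.0]
gripper_width: 0.003
```

play_rows(
  increments=[
    [0,0,0.0005,0,0],
    [0,0,0.001,0,0],
  ],
)

```text
t: 17.2
tool_pos: [0.6205, -0.1156, 0.1605]
tcp_rot: [0.713, 0.7, 0.003, -0.018]
wrist_force: [0.9, -0.9, 2.6]
gripper_width: 0.006
```

play_rows(
  increments=[
    [0,0,0.0005,0,0],
    [0,0,0.001,0,0],
  ],
)

```text
t: 17.4
tool_pos: [0.6205, -0.1156, 0.1595]
tcp_rot: [0.713, 0.7, 0.003, -0.018]
wrist_force: [1.2, -1.3, 3.7]
gripper_width: 0.007
```

play_rows(
  increments=[
    [0,0,0.0005,0,0],
    [0,0,0.001,0,0],
  ],
)

```text
t: 17.6
tool_pos: [0.6205, -0.1156, 0.1587]
tcp_rot: [0.713, 0.7, 0.003, -0.018]
wrist_force: [0.7, -1.2, 3.2]
gripper_width: 0.009
```

play_rows(
  increments=[
    [0,0,0.0005,0,0],
    [0,0,0.001,0,0],
  ],
)

```text
t: 17.8
tool_pos: [0.6205, -0.1156, 0.1579]
tcp_rot: [0.713, 0.701, 0.003, -0.018]
wrist_force: [-0.2, -1.4, 3.6]
gripper_width: 0.007
```

play_rows(
  increments=[
    [0,0,0.0005,0,0],
    [0,0,0.001,0,0],
  ],
)

```text
t: 18.0
tool_pos: [0.6205, -0.1156, 0.1572]
tcp_rot: [0.713, 0.701, 0.003, -0.018]
wrist_force: [0.0, -1.7, 4.8]
gripper_width: 0.006
```

```bash
python3 -c "
from go import *
F=[]
for i in range(4):
    c=manip.camera('side'); s=manip.state(); F.append(s['wrist_force'][2]); 
print(F,s['tool_pos'])
P=cloud(c);vv,uu=np.nonzero((P[...,2]>.14)&(P[...,2]<.2)&(np.linalg.norm(P[...,:2]-[.622,-.121],axis=-1)<.027)&(c['image'].sum(-1)<150))
print('knob',np.median(P[vv,uu],axis=0),len(vv))"
```

```text
[np.float64(4.202291870016911), np.float64(4.247083559171353), np.float64(4.229136883308651), np.float64(4.608219343670551)] [ 0.6205 -0.1156  0.157 ]
knob [ 0.6175 -0.1283  0.1567] 63
```

play_rows(
  increments=[
    [0,0,0.0006,0,0],
    [0,0,0.0012,0,0],
    [0,0,0.0012,0,0],
  ],
)

```text
t: 18.5
tool_pos: [0.6205, -0.1156, 0.1559]
tcp_rot: [0.713, 0.7, 0.003, -0.018]
wrist_force: [0.2, -1.2, 4.4]
gripper_width: 0.001
```

```bash
python3 -c "
from go import *
F=[]
for i in range(4):
    c=manip.camera('side'); s=manip.state(); F.append(s['wrist_force'][2]); 
print(F,s['tool_pos'])"
```

```text
[np.float64(5.04968521533879), np.float64(5.052188713844709), np.float64(4.864185478426233), np.float64(4.934788274453141)] [ 0.6205 -0.1156  0.1559]
```

About 5.0 N at a knob height of 155.9 mm puts the spring at roughly 4 mm. I'll lift straight off and retreat.

play_rows(
  increments=[
    [0,0,-0.003,0,0],
    [0,0,-0.01,0,0],
    [0,0,-0.04,0,0],
    [0,0,-0.08,0,0],
    [0,0,-0.11,0,0],
    [0.03,0,-0.12,0,0],
    [0.07,-0.02,-0.12,0,0],
    [0.11,-0.06,-0.12,0,0],
    [0.15,-0.09,-0.12,0,0],
    [0.19,-0.12,-0.12,0,0],
  ],
)

```text
t: 19.7
tool_pos: [0.5084, 0.0692, 0.2832]
tcp_rot: [0.714, 0.7, 0.003, -0.019]
wrist_force: [0.2, 0.1, 0.4]
gripper_width: 0.005
```

```bash
python3 -c "
from go import *
from chk import chk
rel(.6245,-.1195,.16,-.9)
c=chk('s8'); t=snap('top','t8')
for q in (c,t):
  P=cloud(q);vv,uu=np.nonzero((P[...,2]>.14)&(P[...,2]<.2)&(np.linalg.norm(P[...,:2]-[.622,-.121],axis=-1)<.024)&(q['image'].sum(-1)<180))
  print('knob',np.median(P[vv,uu],axis=0),len(vv))
a=c['image'][160:260,260:360];b=t['image'][80:200,200:320]
cv2.imwrite('pics/z8.png',np.hstack([cv2.resize(x[...,::-1],(400,400),interpolation=cv2.INTER_CUBIC) for x in (a,b)]))
# change of pixels around tureen/box/lifter in side view
o=load('side0')['image']
for n,w in (('tureen',np.s_[95:160,180:260]),('box',np.s_[262:325,345:415]),('lifter',np.s_[315:384,255:355]),('blue',np.s_[225:280,190:250]),('yellow',np.s_[265:312,248:315])):
  print(n,np.abs(c['image'][w].astype(int)-o[w]).mean())"
```

```text
t 19.7 tcp [0.5084 0.0692 0.2832] angle -1.0607778676514432 F [0.1765 0.1395 0.4418] w 0.0054301465438219175
shift mm [-190.0108  122.307   114.777 ] turn -0.16077786765143287
bar rect ((0.6215126514434814, -0.08580829948186874), (0.15254558622837067, 0.07869012653827667), 88.8438491821289) 842
ram 0.05821353321163869 [ 0.6192 -0.1248  0.058 ] 147
rail [0.0062 0.6721]
knob [ 0.6208 -0.1226  0.1563] 133
knob [ 0.6237 -0.1183  0.1559] 139
tureen 29.442115384615384
box 7.8347694633408915
lifter 6.485217391304348
blue 5.208484848484848
yellow 4.648777389647507
```

View pics/z8.png

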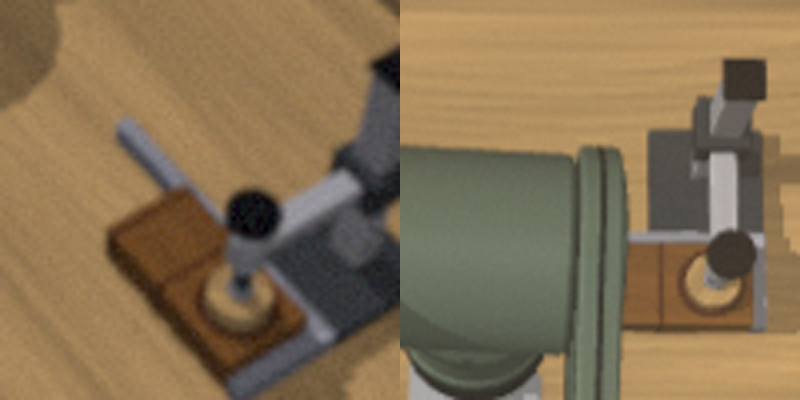

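The side view shows the foot on the ram at about (240,290), and the top view shows the press flush in the corner with no gap. The knob has stayed at 156 mm. The tureen's pixel difference is probably the arm in front of it in this view, since the arm never went near it. I'm handing in.

```bash
python3 -c "
from rig import manip
print(manip.sign_off())"
```

```text
the job is handed in; nothing more can be done
None
```

The job is handed in, at about 20 s of the 67 s allowed. The press is in the fence's corner, and the gauge's foot rests on the ram with its spring pressed in about half way.

- **Press:** I gripped it lightly across the bar above rail height, slid it flat on the wood into the corner and released it. Gentle nudges with shut fingers on its end (13 N) and side (14 N) both met a firm stop. In the last pictures I saw no gap at the rail or the stop.
- **Gauge:** I pushed the knob down in small steps. Contact showed at a knob height of about 160 mm, and I stopped at 155.9 mm with about 5.0 N. Both figures give roughly 4 mm of spring. After I lifted off, the two cameras read the knob at 156.3 and 155.9 mm, so it stayed put.
- **Disagreements:** The side camera reads the press 4–5 mm off from the top camera. I relied on contact forces for the final fit.
- **Other objects:** The box, the lifter and the two look-alikes showed only small picture differences. The tureen could not be confirmed: its part of the last picture differed strongly, probably because the arm or its shadow was in the view. The arm never went near it.
- **A mistake on the way:** One early call moved the press 6 mm away from the stop because I had a tool axis reversed. I corrected it straight away.

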